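# Crank the bench lift level with its stage

## Robot

A 6-joint arm with a two-finger parallel gripper is mounted at the origin on the work surface. World frame = base frame: x ahead of the robot, y to its left, z up, the work surface at z = 0. Lengths are in mm, angles in rad, forces in N, time in s.
With the tool pointing down it reaches from about 325 to 850 mm from the base axis. Payload 15.5 kg.
Tool frame: the origin (TCP) lies on the centre line of the jaws, within the pads' length; the fingertips stand 25 mm ahead of it and the grasp point (between the pads) lies 6 mm ahead of it; z points along the fingers, y is the line along which they close (so a half turn about z gives the same grasp; the last joint's range is limited). The gripper opens to 91 mm and grips with 3 to 60 N. Pads are 32 mm wide; open, the fingers measure 118 mm over their backs; the gripper's body (76 mm by 178 mm) begins 60 mm behind the grasp point.
Start: joints at [-1.256, 0.494, 1.345, -0, 1.302, -0.096], TCP at [249.017, -573.251, 238.915] pointing down, gripper open.
Joint ranges: [-2.91, 2.91], [-0.82, 2.16], [0.22, 2.67], [-1.22, 4.37], [0.12, 2.79], [-3.08, 3.08]. Speed limits (rad/s): [1.89, 1.89, 2.57, 3.01, 3.01, 3.01].

## Interface

Orientations are given as a unit quaternion [w, x, y, z].
In Python, from station import status, eyes, ctrl gives the robot as it stands.
- The arm moves only by the tool move_arm, never from a script. Its arguments are lists of equal length, an entry for each row: "slide": the shift along the world's x, y, z in units of 25 mm (1.0 is 25 mm), a list of three; "spin": the turn about the world's z in rad; "grip": the finger opening in mm, from 0 to 91.2. A call has 1 to 12 rows; each row shifts and turns the commanded pose from where the row before left it; what a row does not reach is not made up. A row lasts 1/12 s, in which the tool goes at most 41.7 mm and 7.16 degrees, less where a joint would pass 70% of its speed; a pose out of reach is approached as far as the arm can. A call is refused whole if a number of a shift passes 1 or a number of a turn 0.125, either way. A call with a gripper value outside its range is refused whole. The fingers move at their own pace and stop on an object; "newtons" is the grip in N (left out, the last holds). Time passes only in rows, so rows that do not move let the fingers close. It gives the time, the measured TCP pose, the force, the opening and the grip force at its end, in the units of the state.
- status.get_obs(): the state, without advancing time (a new reading comes with each control period).
- eyes.get_image(name): name is "side" or "top" or "wrist"; returns a dict with "pixels" (420x560x3 uint8, red, green, blue), "depth" (420x560 float32, mm along the optical axis (not along the pixel's ray), 0 where there is no reading), "intrinsics" (3x3 intrinsics, pixels), "extrinsics" (4x4, takes a point from world to camera coordinates); the wrist camera has in their place "tool_from_camera" (4x4, takes a point from camera to tool coordinates, whose origin is the TCP and whose axes are the flange's). Camera axes: x right, y down, z forward; pixel columns grow to the right and rows downward; lengths in mm; the calibration is good to about 2 mm. A picture is of the moment at which its call begins: read the wrist's pose just before it.
- ctrl.hand_in(): hands the job in; it is judged then, once.
The state is a dict: "time_s": time; "qpos": joint angles; "qvel": joint speeds; "effort": joint torques, N m; "ee_pos": TCP position; "tcp_rot": TCP orientation; "ft_force": force on the tool from outside, world axes, zero at the start; "moment": the same for the moment, N m; "opening": opening from 0.0 (shut) to 1.0 (fully open); "grip_force": force on a finger pad.
Only numpy, scipy, OpenCV 4.12 (cv2) and the standard library are available. Lean on these libraries where they do the work, as an engineer would, in place of code of your own. Each camera call takes 0.05 s, during which the arm holds its last target. There are 200 camera calls.

## Task

Take the loose crank out of its stand, lower it into the well of the bench lift and feel gently for the hidden hex until the crank drops fully home; do not force it. Then wind the crank clockwise (seen from above) to raise the lift's platform until its plate is flush with the top of the fixed stage beside it. Leave the crank seated in the well, let go of it, and do not disturb the other things on the bench.

Things in the scene. Friction and masses are not known exactly. Their poses are not given: they have to be found in the camera images.
- crank: loose steel crank, 0.4 kg (+-25 %), upright in its stand, balanced. Origin: centre of the tip's underside; z up the shank, x along the arm to the knob. Going up: cone pilot z 0-5 mm, 23 mm across at the tip; hex key z 5-22, 32 mm across flats (flats face +x, -x); round shank 40 mm across z 22-72, its lower end is the shoulder; arm bar z 72-84, 22 mm wide, x -20 to 90
- lift: fixed grey bench lift; base plate 130 mm in x, y from -65 to 350 mm, 14 mm thick. Origin: on the bench under the axis of the round well tube (68 mm across, 77 mm high, bore 42 mm); z up, y towards platform and stage
- well_mouth (a point): centre of the open top of the well tube, 77 mm above the bench; axis upright. The crank is fully home with its tip 57 mm below this point
- knob_mid (a point): middle of the black round knob (26 mm across, 40 mm high, upright) on the arm's end: 75 mm from the shank's axis, 106 mm above the tip. It spins freely about its own axis, so a gripper can hold it with constant yaw while going round. Seated, the spindle turns stiffly (0.2 N m, some 3 N at the knob) and stays where it is left
- platform_top (a point): centre of the upper face of the aluminium platform plate (120 x 90 x 10 mm; the 6 mm lips on three edges do not count), 200 mm to +y of the well axis in the lift's frame. Rises 30 mm per full turn of the spindle clockwise seen from above, sinks when turned back, stays put by itself; at the start 18 to 36 mm below the stage
- stage_top (a point): centre of the upper face of the fixed grey stage block beside the platform (120 x 90 mm, 105 mm above the bench), 305 mm to +y of the well axis; the platform is flush when platform_top is at this height
- flux_jar: bystander: small amber glass jar, 40 mm across, 45 mm high, standing on the fixed stage; origin: centre of its underside
- phone: bystander: dark phone 150 x 73 x 8 mm lying on the bench; origin: centre of its underside
- driver: bystander: screwdriver 160 mm long lying on the bench; origin: on its underside
- screw_tray: bystander: white divided tray 80 x 100 x 25 mm; origin: centre of its underside
- cleaner: bystander: white bottle 52 mm across, 90 mm high; origin: centre of its underside
- parts_dish: bystander: steel bowl 70 mm across, 30 mm high; origin: centre of its underside
- solder_spool: bystander: steel spool 56 mm across, 35 mm high, standing; origin: centre of its underside
- stand: fixed black crank stand: foot 90 x 90 x 8 mm and a round tube, top 61 mm above the bench, bore 43.6 mm, inner floor at 14 mm on which the crank's tip rests. Origin: centre of its underside, z up
- hub_mid (a point): centre of the crank's black hub grip block on the shank's axis: 34 mm along the arm, 18 mm thick across it, from 84 to 125 mm above the tip; this point is 104 mm above the tip. Axes as the crank's
- spindle_face (a point): on the well axis, 35 mm below the mouth: height of the upper face of the turning spindle, unseen. In it a greased hex socket 33 mm across flats, 26 mm deep, at an angle unknown and new each time. More than some 5 deg off, the key rests on the face (tip 40 mm below the mouth) and turns there under a light push (5 to 10 N); in line (every 60 deg) it drops 17 mm, shoulder on the face
Mind the look-alikes: they are no part of the job. What is shaped like the crank but blue, pink or yellow is not meant.

How it is judged (in metres and radians):
On the way:
1. the crank is fully home in the hex (z of crank in the frame of well_mouth below -0.053 m and horizontal distance between crank and well_mouth below 0.004 m), for 0.3 s.
At the end, for the whole second after the job is handed in: The platform's plate is level with the stage top to within 2.5 mm; the crank is fully home in the well (tip at least 53 mm below the mouth, within 4 mm of its axis) and at rest; every bystander is within 20 mm of where it began (all of step 1 and z of platform_top in the frame of stage_top between -0.0025 and 0.0025 m and linear speed of crank below 0.01 m/s and distance of each of flux_jar, phone, driver, screw_tray, cleaner, parts_dish, solder_spool from where it was at the start of the episode below 0.02 m); the robot touches nothing.
It fails at once if the crank is forced before it is home: it bears on the lift with more than 45 N (contact force between crank and lift above 45 N and z of crank in the frame of well_mouth above -0.053 m).
It fails at once if the seated crank is wrenched: it bears on the lift with more than 150 N in all (contact force between crank and lift above 150 N).
It also fails if it takes over 70 s, if anything falls off the work surface, if the arm or the gripper's body presses on something with over 40 N, if the wrist force passes 120 N, or if a joint passes its speed limit or range.

## Working session

There is one attempt and no reset: what is moved stays moved. The work goes in short steps, Python scripts to look and compute and a tool call to move; the robot and the scene stay as the last step left them, time stands still between calls to the robot, and variables do not carry over. Pictures are saved under pics/ and viewed, at most 10 in all, crops included, and the job is handed in when it is done.

Besides the shell and the picture viewer there is one more tool, called as name([rows], argument=value, ...), one row to a line, values as JSON. move_arm: Moves the arm, as the interface text tells. Its arguments: {"type":"object","properties":{"slide":{"type":"array","items":{"type":"array","items":{"type":"number"}}},"spin":{"type":"array","items":{"type":"number"}},"grip":{"type":"array","items":{"type":"number"}},"newtons":{"type":"number"}},"required":["slide","spin","grip"]}

```bash
mkdir -p pics; ls; python3 - <<'E'
from station import status, eyes
import cv2, numpy as np
s=status.get_obs(); print({k:np.round(v,3) for k,v in s.items()})
for n in ("top","side"):
    d=eyes.get_image(n); np.savez(f"{n}0.npz",**d)
    cv2.imwrite(f"pics/{n}0.png",d["pixels"][...,::-1]); print(np.round(d["intrinsics"],1).tolist(),np.round(d["extrinsics"],3).tolist())
E
```

```text
pics
{'time_s': np.float64(0.0), 'qpos': array([-1.256,  0.494,  1.346,  0.   ,  1.303, -0.095]), 'qvel': array([ 0.   , -0.   , -0.   ,  0.001, -0.001,  0.   ]), 'effort': array([ 3.0000e-03, -8.7881e+01, -3.8186e+01,  7.1000e-02,  5.3000e-02,
       -0.0000e+00]), 'ee_pos': array([ 248.918, -572.907,  238.33 ]), 'tcp_rot': array([-0.001,  0.979,  0.203, -0.   ]), 'ft_force': array([ 0.852, -0.168,  0.345]), 'moment': array([ 0.004,  0.01 , -0.035]), 'grip_force': np.float64(0.0), 'opening': np.float64(0.998)}
[[493.8, 0.0, 287.7], [0.0, 493.8, 215.5], [0.0, 0.0, 1.0]] [[0.009, -1.0, 0.004, -222.255], [-0.998, -0.009, -0.07, 465.797], [0.07, -0.003, -0.998, 1605.722], [0.0, 0.0, 0.0, 1.0]]
[[393.7, 0.0, 286.5], [0.0, 393.7, 211.6], [0.0, 0.0, 1.0]] [[-0.737, -0.676, -0.012, 193.13], [-0.381, 0.429, -0.819, 334.267], [0.559, -0.599, -0.574, 959.433], [0.0, 0.0, 0.0, 1.0]]
```

View pics/top0.png

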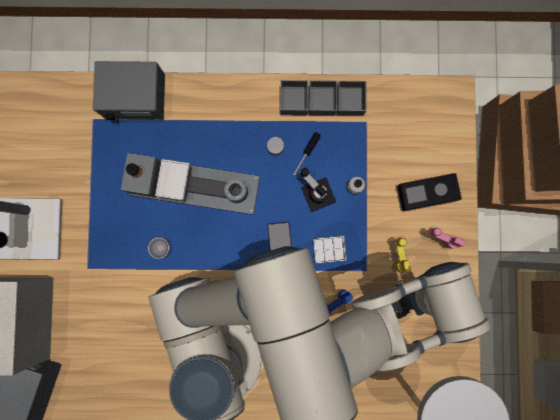

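View pics/side0.png

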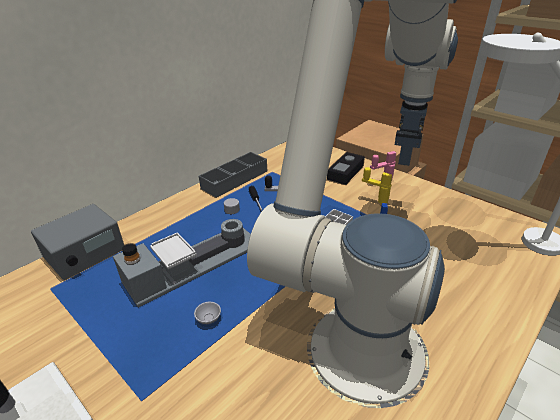

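The top view shows the lift well at about (235,190), the platform at (173,180), the stage with the jar at (139,173), and the crank in its stand at (318,193) with its knob at about (305,174). The side view shows the lift, but the arm hides the crank.

```bash
cat > h.py <<'E'
import numpy as np, cv2
def cloud(d):
    K=d["intrinsics"];E=d["extrinsics"];D=d["depth"]
    v,u=np.mgrid[:D.shape[0],:D.shape[1]]
    c=np.stack([(u-K[0,2])/K[0,0]*D,(v-K[1,2])/K[1,1]*D,D],-1)
    return (c-E[:3,3])@E[:3,:3]
def ray(d,u,v,z):
    K=d["intrinsics"];E=d["extrinsics"];R=E[:3,:3]
    o=-R.T@E[:3,3]; r=R.T@np.array([(u-K[0,2])/K[0,0],(v-K[1,2])/K[1,1],1])
    return o+r*(z-o[2])/r[2]
E
python3 - <<'E'
from h import *
d=dict(np.load("top0.npz")); P=cloud(d)
def rep(n,u0,u1,v0,v1,z0,z1):
    p=P[v0:v1,u0:u1].reshape(-1,3); p=p[(p[:,2]>z0)&(p[:,2]<z1)]
    if len(p)<3: print(n,len(p));return
    r=cv2.minAreaRect(p[:,:2].astype(np.float32)); print(n,len(p),'mean',p.mean(0).round(1),'med z',np.median(p[:,2]).round(1),'rect',np.round(r[0],1),np.round(r[1],1),round(r[2],1))
rep('well',218,255,172,208,65,90)
rep('platform',155,192,158,206,50,100)
rep('stage',120,160,150,200,98,112)
rep('lift',110,265,150,215,8,120)
rep('crank hi',295,335,160,215,115,160)
rep('crank bar',295,335,160,215,75,115)
rep('tube',295,335,160,215,40,75)
rep('foot',295,345,160,215,4,14)
np.set_printoptions(linewidth=250)
print(P[162:206,296:336,2].round(0).astype(int)[::2,::2])
im=cv2.resize(d["pixels"][140:215,215:345,::-1],None,fx=6,fy=6,interpolation=cv2.INTER_CUBIC); cv2.imwrite("pics/crop.png",im)
E
```

```text
well 248 mean [544.5 -48.9  77.1] med z 77.7 rect [544.5 -48.6] [66.8 67.1] 65.2
platform 1149 mean [576.  151.6  85.8] med z 86.4 rect [575.5 157.6] [109.4 120.4] 81.5
stage 903 mean [586.8 249.  105. ] med z 104.9 rect [587.9 242.6] [113.3 120.5] 82.1
lift 5308 mean [563.2  97.6  54.4] med z 43.5 rect [577.  117.6] [213.9 512.1] 0.6
crank hi 139 mean [ 563.8 -294.1  136.8] med z 138.6 rect [ 567.  -294.7] [104.5  25. ] 45.3
crank bar 168 mean [ 559.1 -295.9   96. ] med z 96.4 rect [ 567.2 -297.5] [106.   38.9] 37.0
tube 113 mean [ 531.8 -317.3   59.9] med z 61.5 rect [ 537.5 -319.2] [51.4 57.2] 26.6
foot 795 mean [ 558.4 -324.7    7.4] med z 7.0 rect [ 564.6 -323. ] [181.1 163.6] 0.5
[[  -1    3   12    5   -1    2   10    4   10   -3    0   -4    2    3    1    0    3   -1    5    3]
 [   7    0   15    1    8    5   -1    0    8    6    3    1    5    0   -2    1    0   -3    2    1]
 [  12    8    0    1    0   -4    9   -4    5    5   -5   -3    1    5    3    1    4    6   -5    8]
 [  12   -3    5  131  140  139   -2    1   -2   -2    7    5    5   -3    1    3   -6   -5    4
[... 1161 characters left out ...]
   12    9    2   45   68   92   95  114  138  136  146  136   53    1    1    3]
 [   3    0   -1   10   13    9   11   44   63   86   89   98  119  129  127   63   61    9    8   11]
 [   6    4    1    8    5   13   13   30   58   56   86   98   94  104   42   62   11    7    4   -5]
 [  -2    7    3   12    1   15    5   10   54   66   50   64   71   38   63   62   15   15    7    2]
 [   3    0    1    0   -2    9    7   10   14   59   62   59   55   66   43    8    7    5    7    6]
 [   3    3    5    7   -1   -2   11    5    6   10   26   32   31   15   10    8    0    9    9   -3]
 [  -2    0    3    4   -5    0    9   10    3    9   16   10   10    1    5    9    3   -1    0   -3]]
```

View pics/crop.png

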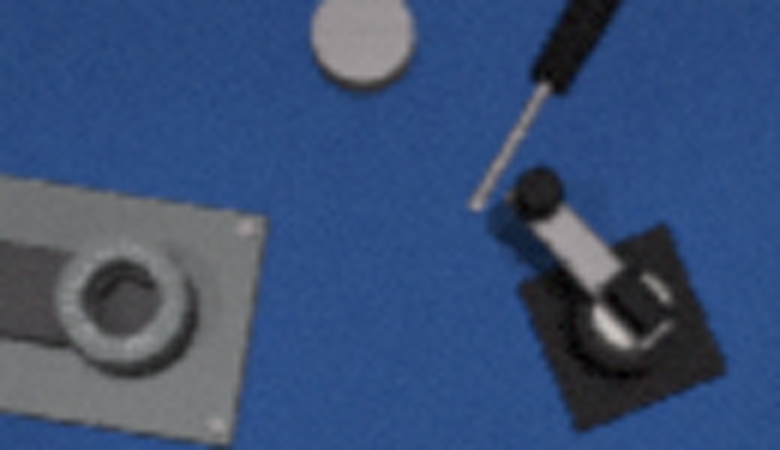

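The crop shows the hub block at about (637,303), the knob at (537,193) and the bore centre at (125,300). Next I'll get those positions in the world frame.

```bash
python3 - <<'E'
from h import *
d=dict(np.load("top0.npz")); P=cloud(d)
m=np.zeros(P.shape[:2],bool); m[160:215,295:335]=1
m&=(P[...,2]>122)
n,l,s,c=cv2.connectedComponentsWithStats(m.astype(np.uint8))
for i in range(1,n):
    if s[i,4]>10:
        u,v=c[i]; p=P[l==i]; print(s[i],c[i],p.mean(0).round(1),'ray139',ray(d,u,v,139).round(1))
for n,(u,v,z) in dict(hub=(215+637/6-.4,140+303/6-.4,139),knob=(215+537/6-.4,140+191/6-.4,140),stand_tl=(215+520/6,140+287/6,8),well=(215+125/6-.4,140+297/6-.4,77)).items(): print(n,ray(d,u,v,z).round(1))
# platform lip-free center and stage corner height
q=P[172:188,166:180].reshape(-1,3); print('plate z',np.median(q[:,2]),q[:,2].std()); q=P[165:188,144:152].reshape(-1,3);print('stage z',np.median(q[:,2]),q[:,2].std())
E
```

```text
[300 168   9   9  61] [304.19672131 171.73770492] [ 593.7 -266.8  138.4] ray139 [ 593.6 -266.7  139. ]
[315 184  12  12  72] [320.72222222 189.72222222] [ 539.  -317.6  137.1] ray139 [ 538.8 -317.5  139. ]
hub [ 537.6 -317.6  139. ]
knob [ 594.4 -266.4  140. ]
stand_tl [ 560.7 -263.4    8. ]
well [545.9 -51.1  77. ]
plate z 85.96824392113004 145.77509626922256
stage z 104.39976970266189 4.403845614459695
```

move_arm([
  [0.96,0.85,0.25],
  [0.96,0.85,0.25],
  [0.96,0.85,0.25],
  [0.96,0.85,0.25],
  [0.96,0.85,0.25],
  [0.96,0.85,0.25],
  [0.96,0.85,0.25],
  [0.96,0.85,0.25],
  [0.96,0.85,0.25],
  [0.96,0.85,0.25],
  [0.96,0.85,0.25],
  [0.96,0.85,0.25],
], spin=[0.12,0.12,0.12,0.12,0.12,0.12,0.12,0.12,0.12,0.12,0.12,0.12], grip=[91,91,91,91,91,91,91,91,91,91,91,91])

```text
time_s: 1.1
ee_pos: [537.9, -316.8, 314.0]
tcp_rot: [-0.0, 0.6, 0.8, 0.0]
ft_force: [-0.5, -0.8, -0.6]
opening: 0.998
grip_force: 0.0
```

move_arm([
  [0,0,0],
  [0,0,0],
  [0,0,0],
  [0,0,0],
  [0,0,0],
  [0,0,0],
  [0,0,0],
  [0,0,0],
  [0,0,0],
  [0,0,0],
  [0,0,0],
  [0,0,0],
], spin=[0.12,0.12,0.12,0.12,0.12,0.12,0.12,0.12,0.12,0.12,0.12,0.12], grip=[91,91,91,91,91,91,91,91,91,91,91,91])

```text
time_s: 2.1
ee_pos: [536.8, -318.1, 313.6]
tcp_rot: [-0.0, -0.077, 0.997, 0.0]
ft_force: [-0.3, 0.3, -0.3]
opening: 0.998
grip_force: 0.0
```

move_arm([
  [0,0,0],
  [0,0,0],
  [0,0,0],
  [0,0,0],
  [0,0,0],
  [0,0,0],
  [0,0,0],
], spin=[0.12,0.12,0.12,0.12,0.12,0,0], grip=[91,91,91,91,91,91,91])

```text
time_s: 2.68
ee_pos: [536.9, -318.2, 313.6]
tcp_rot: [-0.0, -0.364, 0.932, 0.0]
ft_force: [0.4, 0.4, 0.3]
opening: 0.999
grip_force: 0.0
```

```bash
cat >> h.py <<'E'
from scipy.spatial.transform import Rotation as Rn
def st():
    from station import status
    s=status.get_obs(); w,x,y,z=s["tcp_rot"]; R=Rn.from_quat([x,y,z,w]).as_matrix()
    s["R"]=R; s["yaw"]=np.degrees(np.arctan2(R[1,0],R[0,0]))
    print('t',round(float(s["time_s"]),2),'tcp',np.round(s["ee_pos"],1),'yaw',round(s["yaw"],2),'q6',round(s["qpos"][5],3),'F',np.round(s["ft_force"],1),'op',round(float(s["opening"])*91.2,1),'gf',round(float(s["grip_force"]),1),'z',np.round(R[:,2],3)); return s
def wrist(name=None):
    from station import eyes
    s=st(); d=eyes.get_image("wrist"); T=d["tool_from_camera"]
    W=np.eye(4); W[:3,:3]=s["R"]; W[:3,3]=s["ee_pos"]; d["extrinsics"]=np.linalg.inv(W@T)
    if name: cv2.imwrite(f"pics/{name}.png",d["pixels"][...,::-1]); np.savez(name+".npz",**d)
    return s,d
E
python3 - <<'E'
from h import *
s,d=wrist("w1"); print(d["tool_from_camera"].round(3).tolist(), d["intrinsics"].round(1).tolist())
E
```

```text
t 2.68 tcp [ 536.9 -318.2  313.6] yaw -137.35 q6 -2.946 F [0.4 0.4 0.3] op 91.1 gf 0.0 z [-0.  0. -1.]
[[0.001, -0.963, -0.27, 77.091], [1.0, 0.001, -0.001, 0.139], [0.001, -0.27, 0.963, -146.785], [0.0, 0.0, 0.0, 1.0]] [[313.3, 0.0, 277.4], [0.0, 313.3, 210.3], [0.0, 0.0, 1.0]]
```

View pics/w1.png

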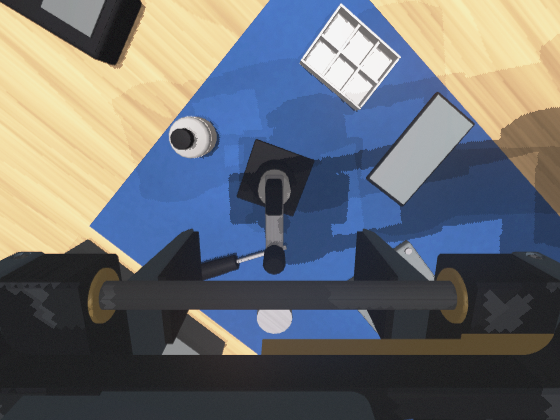

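The wrist view shows the crank hub at about (274,190) and the knob at (274,262), with the arm nearly vertical in the picture. Jaws and arm are aligned to within a few degrees.

```bash
python3 - <<'E'
from h import *
d=dict(np.load("w1.npz")); P=cloud(d)
m=(P[...,2]>126)&(P[...,2]<150); m[:150]=0; m[285:]=0; m[:,:245]=0; m[:,305:]=0
n,l,s,c=cv2.connectedComponentsWithStats(m.astype(np.uint8))
for i in range(1,n):
    if s[i,4]>20:
        p=P[l==i]; r=cv2.minAreaRect(p[:,:2].astype(np.float32)); print(s[i],p.mean(0).round(1),'rect',np.round(r[0],1),np.round(r[1],1),round(r[2],1))
np.set_printoptions(linewidth=250)
print(P[165:275:4,258:294:2,2].round(0).astype(int))
for v in (172,176,180): # row edges by brightness
    print(v,d["pixels"][v,255:295].mean(-1).round().astype(int).tolist())
E
```

```text
[265 183  17  33 541] [ 540.3 -321.1  139.4] rect [ 541.4 -320.4] [33.7 17.1] 42.6
[263 250  23  25 432] [ 593.9 -271.3  138.5] rect [ 595.3 -269.6] [23.3 25. ] 41.9
[[  9   8  34  50  60  62  61  62  61  62  63  60  62  52  38  21   9  10]
 [ 40  62  63  61  63  63  63  62  62  63  62  63  63  62  62  62  46  11]
 [ 62  63  62  47  59  73  74  79  82  78  76  71  61  48  60  62  63  62]
 [ 63  16  64  85  98  99  99  98  98 100  99  98 100  83  66  16  63  62]
 [ 51  75  89  88 103 119 119 119 119 118 118 117  99  89  89  77  26  62]
 [ 48  90  89  90 137 139 138 138 138 139 139 137  98  89  89  89  37  61]
 [ 89  89  90  89 139 140 140 140 141 140 141 140  99  90  89  90  88  64]
 [ 90  89  90  89 139 140 140 139 141 140 141 140 100  88  88  89  62  63]
 [ 62  88  90  91 139 140 140 139 140 141 140 140  98  89  89  89  62  63]
 [ 10  63  89  89 139 141 140 140 140 140 141 140  97  90  88  62  63   9]
 [  3   8   9  62 139 140 140 141 141 141 140 139  99  63   9   8   8   9]
 [  2   1   0   2 139 141 139 140 140 141 139 140  98  10   9  10   9  11]
 [  2   2   3   2 140 140 139 139 
[... 969 characters left out ...]
2 142 141 140 141 142 141 139   2   2   2   3]
 [  1   4   2 135 141 140 142 142 142 140 142 141 140   3   4   3   1   1]
 [  2   2   1   2   3   3 141 141 142 141 142   2   1   4   1   3   2   2]]
172 [34, 29, 32, 32, 32, 32, 33, 34, 34, 48, 73, 97, 97, 97, 98, 96, 97, 98, 98, 99, 99, 98, 98, 97, 97, 100, 98, 98, 83, 59, 39, 34, 35, 29, 34, 35, 32, 30, 34, 34]
176 [34, 33, 32, 33, 35, 31, 49, 84, 97, 96, 85, 86, 91, 89, 87, 87, 90, 89, 90, 90, 89, 89, 89, 87, 89, 87, 88, 86, 87, 97, 97, 95, 69, 34, 31, 31, 33, 35, 30, 33]
180 [32, 34, 32, 31, 36, 84, 102, 110, 110, 108, 83, 69, 33, 32, 30, 32, 29, 31, 30, 27, 27, 32, 31, 28, 31, 32, 57, 87, 91, 115, 113, 109, 97, 92, 32, 33, 33, 36, 33, 33]
```

move_arm([
  [0.14,-0.05,-0.8],
  [0,0,-0.8],
  [0,0,-0.8],
  [0,0,-0.8],
  [0,0,-0.8],
  [0,0,-0.8],
  [0,0,-0.8],
  [0,0,-0.5],
  [0,0,0],
  [0,0,0],
], spin=[0,0,0,0,0,0,0,0,0,0], grip=[91,91,91,91,91,91,91,91,91,91])

```text
time_s: 3.57
ee_pos: [540.3, -319.4, 161.2]
tcp_rot: [-0.0, -0.364, 0.931, 0.0]
ft_force: [-0.3, -0.4, 0.6]
opening: 0.996
grip_force: 0.0
```

```bash
python3 - <<'E'
from h import *
s,d=wrist("w2"); P=cloud(d)
m=(P[...,2]>133)&(P[...,2]<150)
L=(P-s["ee_pos"])@s["R"]
m&=(abs(L[...,1])<30)
n,l,st_,c=cv2.connectedComponentsWithStats(m.astype(np.uint8))
for i in range(1,n):
    if st_[i,4]>100:
        p=P[l==i]; r=cv2.minAreaRect(p[:,:2].astype(np.float32)); q=L[l==i]; print(st_[i],p.mean(0).round(1),'rect',np.round(r[0],1),np.round(r[1],1),round(r[2],1),'tool',q.min(0).round(1),q.max(0).round(1))
E
```

```text
t 3.57 tcp [ 540.3 -319.4  161.2] yaw -137.27 q6 -2.945 F [-0.3 -0.4  0.6] op 90.8 gf 0.0 z [-0.001  0.001 -1.   ]
[ 261  228   31   53 1556] [ 538.8 -322.1  139.5] rect [ 539.9 -320.9] [32.  17.8] 42.1 tool [-14.8  -9.9  19. ] [17.3  8.1 28.1]
```

View pics/w2.png

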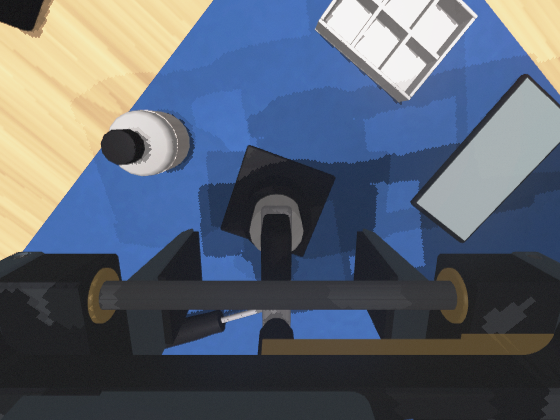

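The wrist view shows the hub at about (276,250), centred between the jaws to within 1 mm. I'll lower and close.

move_arm([
  [0.024,-0.026,-0.5],
  [0,0,-0.5],
  [0,0,-0.4],
  [0,0,0],
  [0,0,0],
  [0,0,0],
  [0,0,0],
  [0,0,0],
  [0,0,0],
  [0,0,0],
  [0,0,0],
  [0,0,0],
], spin=[0,0,0,0,0,0,0,0,0,0,0,0], grip=[91,91,91,91,50,30,24,20,16,10,10,10], newtons=40)

```text
time_s: 4.62
ee_pos: [541.1, -320.2, 126.5]
tcp_rot: [0.0, -0.365, 0.931, -0.0]
ft_force: [0.4, 0.1, -0.6]
opening: 0.443
grip_force: 0.0
```

move_arm([
  [0,0,0],
  [0,0,0],
  [0,0,0],
  [0,0,0],
  [0,0,0],
  [0,0,0],
], spin=[0,0,0,0,0,0], grip=[10,10,10,10,10,10])

```text
time_s: 5.12
ee_pos: [541.1, -320.1, 126.4]
tcp_rot: [-0.0, -0.365, 0.931, 0.0]
ft_force: [-0.2, -0.3, -0.2]
opening: 0.196
grip_force: 40.0
```

move_arm([
  [0,0,0.1],
  [0,0,0.3],
  [0,0,0.5],
  [0,0,0.5],
  [0,0,0.5],
  [0,0,0.5],
  [0,0,0.5],
  [0,0,0.5],
  [0,0,0.5],
  [0,0,0.4],
  [0,0,0.1],
  [0,0,0],
], spin=[0,0,0,0,0,0,0,0,0,0,0,0], grip=[10,10,10,10,10,10,10,10,10,10,10,10])

```text
time_s: 6.12
ee_pos: [541.3, -320.3, 237.2]
tcp_rot: [0.0, -0.365, 0.931, -0.001]
ft_force: [0.6, 0.3, -4.5]
opening: 0.196
grip_force: 40.0
```

move_arm([
  [0.1,0.5,0],
  [0.2,1,0],
  [0.2,1,0],
  [0.2,1,0],
  [0.2,1,0],
  [0.2,1,0],
  [0.2,1,0],
  [0.2,1,0],
  [0.2,1,0],
  [0.2,1,0],
  [0.1,1,0],
  [0.1,1,0],
], spin=[0,0,0,0,0,0,0,0,0,0,0,0], grip=[10,10,10,10,10,10,10,10,10,10,10,10])

```text
time_s: 7.12
ee_pos: [593.1, -30.7, 235.5]
tcp_rot: [-0.001, -0.366, 0.931, 0.0]
ft_force: [0.2, -0.6, -3.7]
opening: 0.194
grip_force: 40.0
```

move_arm([
  [0,0.6,0],
  [0,0.3,0],
  [0,0,0],
  [0,0,0],
  [0,0,0],
], spin=[0,0,0,0,0], grip=[10,10,10,10,10])

```text
time_s: 7.53
ee_pos: [593.5, -11.0, 236.2]
tcp_rot: [-0.0, -0.365, 0.931, -0.0]
ft_force: [0.6, -0.1, -3.8]
opening: 0.194
grip_force: 40.0
```

```bash
python3 - <<'E'
from h import *
s,d=wrist("w3")
E
```

```text
t 7.53 tcp [593.5 -11.  236.2] yaw -137.17 q6 -2.437 F [ 0.6 -0.1 -3.8] op 17.7 gf 40.0 z [-0. -0. -1.]
```

View pics/w3.png

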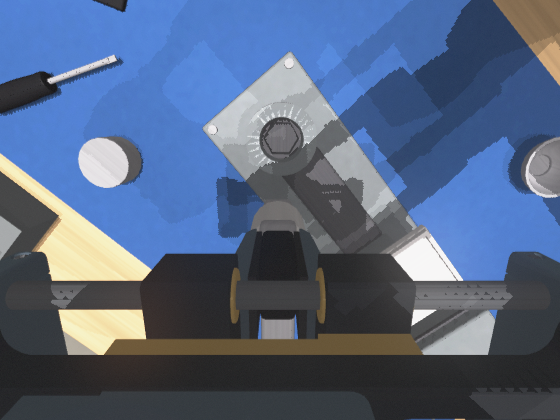

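The wrist view shows the well mouth at about (281,138), with the hex socket visible inside, and the crank's shank at (278,215). I'll zoom in.

```bash
python3 - <<'E'
from h import *
d=dict(np.load("w3.npz")); P=cloud(d)
g=cv2.cvtColor(d["pixels"],cv2.COLOR_RGB2GRAY)
c=d["pixels"][95:180,230:335,::-1]; c=cv2.convertScaleAbs(c,alpha=1.8)
cv2.imwrite("pics/c3.png",cv2.resize(c,None,fx=7,fy=7,interpolation=cv2.INTER_CUBIC))
p=P[95:180,230:335].reshape(-1,3); q=p[(p[:,2]>70)&(p[:,2]<85)]; r=cv2.minEnclosingCircle(q[:,:2].astype(np.float32)); print('rim',len(q),np.median(q[:,2]).round(1),r,cv2.minAreaRect(q[:,:2].astype(np.float32)))
# held crank: points near shank top
L=P.copy(); L=(P-np.array([593.5,-11,236.2]))
np.set_printoptions(linewidth=250)
print(P[196:236:3,252:306:3,2].round(0).astype(int))
E
```

```text
rim 2630 78.0 ((546.2986450195312, -50.209922790527344), 34.23251724243164) ((546.2801513671875, -50.254981994628906), (67.91216278076172, 66.9632568359375), 42.664146423339844)
[[  2   3  12  16  16  15  16  14  16  16  15  15  15  14  16  15  42  41]
 [  3   3   3  14  14 130 131 129 130 130 130 130 130  15  15  16  39  43]
 [  3   0   2   2  15 140 151 154 155 153 155 152 140  16  15  16  14  40]
 [  2   3   2   3 152 159 161 162 164 164 162 161 159 153  15  15 383  16]
 [  2   2   2 157 162 167 168 172 171 171 170 169 168 162 156  15  15  15]
 [  1   2 158 166 171 176 178 178 181 180 178 177 176 171 165 157  16  15]
 [  1 151 168 173 179 184 184 185 188 187 186 185 184 180 174 169 151  14]
 [  4 164 176 182 187 189 191 192 194 195 193 192 190 185 182 176 163  15]
 [  2 176 185 189 200 201 201 201 200 200 200 200 201 200 189 184 175  16]
 [172 185 192 204 206 207 206 206 206 206 207 207 207 206 204 193 185 171]
 [181 194 198 208 209 208 209 209 208 208 208 208 208 207 208 199 193 181]
 [189 213 199 206 208 210 209 210 209 210 208 209 209 209 208 201 213 190]
 [218 218 213 214 212 214 214 215 214 214 213 214 214 212 215 213 218 218]
 [224 222 219 219 217 220 218 219 220 219 220 219 219 217 220 220 223 224]]
```

View pics/c3.png

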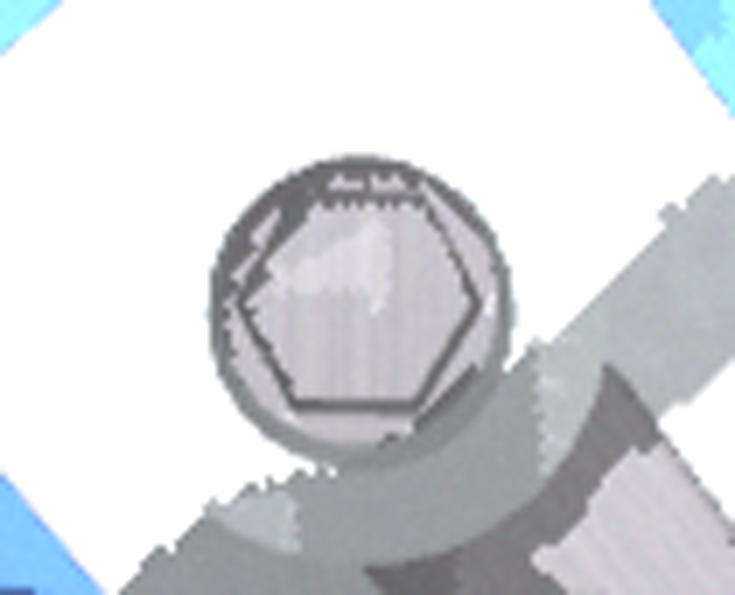

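Hex vertices lie left (240,300) and right (478,300), with flats at the top and bottom. So the socket is already almost in line with the crank in hand. Next I'll fit the shank cylinder in the same view to get the crank-to-well offset.

```bash
python3 - <<'E'
from h import *
from scipy.optimize import least_squares
d=dict(np.load("w3.npz")); P=cloud(d); tcp=np.array([593.5,-11,236.2])
p=P[196:225,250:310].reshape(-1,3)
for lo,hi in ((150,163),(163,175),(175,190),(150,190)):
    q=p[(p[:,2]>lo)&(p[:,2]<hi)][:,:2]
    f=least_squares(lambda c:np.hypot(*(q-c).T)-20,tcp[:2],loss='soft_l1').x; print(lo,hi,len(q),f.round(2),'off',(f-tcp[:2]).round(2))
# bore circle at z=77 and hex angle at z=42
cc=lambda x,y:(230+(x+.5)/7-.5,95+(y+.5)/7-.5)
g=P[95:180,230:335]; q=g[(g[...,2]>70)&(g[...,2]<85)][:,:2]; 
V=[ray(d,*cc(*v),42)[:2] for v in ((240,300),(295,404),(418,408),(478,300),(425,200),(313,203))]; V=np.array(V)
cen=V.mean(0); a=np.degrees(np.arctan2(*(V-cen).T[::-1])); print('hexc',cen,'vertex mod60',np.mod(a,60).round(1),np.hypot(*(V-cen).T).round(1))
B=np.array([ray(d,*cc(*v),77)[:2] for v in ((208,305),(515,305),(362,152),(362,470))]); print('bore',B.round(1), np.hypot(*(B[0]-B[1])),np.hypot(*(B[2]-B[3])))
E
```

```text
150 163 175 [593.82 -10.71] off [0.32 0.29]
163 175 212 [593.81 -10.72] off [0.31 0.28]
175 190 277 [593.8  -10.71] off [0.3  0.29]
150 190 664 [593.81 -10.71] off [0.31 0.29]
hexc [545.94873511 -49.83173396] vertex mod60 [11.3  8.9 12.  14.5 10.8  9.4] [18.4 18.2 17.9 17.7 17.8 16.4]
bore [[559.4 -66.4]
 [531.  -35.7]
 [530.6 -64.6]
 [561.5 -35.7]] 41.782744838085826 42.297883810262526
```

move_arm([
  [-0.4,-0.33,0],
  [-0.5,-0.41,0],
  [-0.5,-0.42,0],
  [-0.4,-0.33,0],
  [-0.11,-0.09,0],
  [0,0,-0.4],
  [0,0,-0.6],
  [0,0,-0.5],
  [0,0,-0.2],
  [0,0,0],
  [0,0,0],
], spin=[-0.03,0,0,0,0,0,0,0,0,0,0], grip=[10,10,10,10,10,10,10,10,10,10,10])

```text
time_s: 8.5
ee_pos: [546.1, -49.5, 193.8]
tcp_rot: [-0.0, -0.351, 0.936, 0.0]
ft_force: [1.1, -0.3, -2.6]
opening: 0.197
grip_force: 40.0
```

```bash
python3 -c "
from h import *
st()"
```

```text
t 8.5 tcp [546.1 -49.5 193.8] yaw -138.85 q6 -2.488 F [ 1.1 -0.3 -2.6] op 18.0 gf 40.0 z [-0.  0. -1.]
```

move_arm([
  [-0.016,-0.04,0],
  [0,0,-0.16],
  [0,0,-0.16],
  [0,0,-0.16],
  [0,0,-0.16],
  [0,0,-0.16],
  [0,0,0],
], spin=[0,0,0,0,0,0,0], grip=[10,10,10,10,10,10,10])

```text
time_s: 9.08
ee_pos: [545.0, -50.5, 173.0]
tcp_rot: [-0.001, -0.351, 0.936, 0.0]
ft_force: [0.3, 0.5, -3.6]
opening: 0.192
grip_force: 40.0
```

move_arm([
  [0,0,-0.08],
  [0,0,-0.08],
  [0,0,-0.08],
  [0,0,-0.08],
  [0,0,0],
], spin=[0,0,0,0,0], grip=[10,10,10,10,10])

```text
time_s: 9.5
ee_pos: [545.3, -50.6, 165.5]
tcp_rot: [-0.0, -0.351, 0.936, 0.0]
ft_force: [0.1, -0.7, -4.1]
opening: 0.2
grip_force: 40.0
```

move_arm([
  [0,0,-0.08],
  [0,0,-0.08],
  [0,0,-0.08],
  [0,0,-0.08],
  [0,0,-0.08],
  [0,0,0],
], spin=[0,0,0,0,0,0], grip=[10,10,10,10,10,10])

```text
time_s: 10.0
ee_pos: [545.3, -50.6, 155.5]
tcp_rot: [-0.0, -0.351, 0.936, 0.0]
ft_force: [-0.2, 0.2, -3.5]
opening: 0.199
grip_force: 40.0
```

move_arm([
  [0,0,-0.06],
  [0,0,-0.06],
  [0,0,-0.06],
  [0,0,-0.04],
  [0,0,0],
], spin=[0,0,0,0,0], grip=[10,10,10,10,10])

```text
time_s: 10.42
ee_pos: [545.4, -50.6, 150.2]
tcp_rot: [-0.0, -0.351, 0.936, 0.0]
ft_force: [0.0, 0.9, -3.3]
opening: 0.198
grip_force: 40.0
```

move_arm([
  [0,0,-0.04],
  [0,0,-0.04],
  [0,0,0],
], spin=[0,0,0], grip=[10,10,10])

```text
time_s: 10.67
ee_pos: [545.6, -50.6, 148.3]
tcp_rot: [0.0, -0.351, 0.936, -0.0]
ft_force: [1.5, 0.5, -4.4]
opening: 0.196
grip_force: 40.0
```

move_arm([
  [0,0,-0.03],
  [0,0,-0.03],
  [0,0,0],
], spin=[0,0,0], grip=[10,10,10])

```text
time_s: 10.92
ee_pos: [545.6, -50.6, 146.8]
tcp_rot: [0.0, -0.351, 0.936, 0.0]
ft_force: [1.9, 1.7, -4.0]
opening: 0.198
grip_force: 40.0
```

move_arm([
  [0,0,-0.05],
  [0,0,-0.05],
  [0,0,-0.05],
  [0,0,0],
], spin=[0,0,0,0], grip=[10,10,10,10])

```text
time_s: 11.25
ee_pos: [545.6, -50.6, 143.0]
tcp_rot: [0.0, -0.351, 0.936, 0.0]
ft_force: [2.3, 2.6, -4.5]
opening: 0.195
grip_force: 40.0
```

move_arm([
  [0,0,-0.05],
  [0,0,-0.05],
  [0,0,-0.05],
  [0,0,0],
], spin=[0,0,0,0], grip=[10,10,10,10])

```text
time_s: 11.58
ee_pos: [545.6, -50.6, 139.2]
tcp_rot: [0.0, -0.351, 0.936, 0.0]
ft_force: [3.5, 3.1, -4.7]
opening: 0.197
grip_force: 40.0
```

move_arm([
  [0.02,0.015,-0.05],
  [0,0,-0.05],
  [0,0,-0.05],
  [0,0,-0.05],
  [0,0,0],
], spin=[0,0,0,0,0], grip=[10,10,10,10,10])

```text
time_s: 12.0
ee_pos: [545.7, -50.3, 134.1]
tcp_rot: [-0.0, -0.351, 0.936, 0.0]
ft_force: [1.0, -0.1, -3.3]
opening: 0.195
grip_force: 40.0
```

move_arm([
  [0,0,-0.03],
  [0,0,-0.03],
  [0,0,0],
], spin=[0,0,0], grip=[10,10,10])

```text
time_s: 12.25
ee_pos: [545.8, -50.3, 132.8]
tcp_rot: [-0.0, -0.351, 0.936, 0.0]
ft_force: [0.4, 0.2, -4.8]
opening: 0.193
grip_force: 40.0
```

```bash
python3 -c "
from h import *
s=st();print(s['moment'])"
```

```text
t 12.25 tcp [545.8 -50.3 132.8] yaw -138.85 q6 -2.49 F [ 0.4  0.2 -4.8] op 17.6 gf 40.0 z [-0.  0. -1.]
[ 0.16225116 -0.0366564   0.01982822]
```

move_arm([
  [0,0,-0.02],
  [0,0,-0.02],
  [0,0,0],
], spin=[0,0,0], grip=[10,10,10])

```text
time_s: 12.5
ee_pos: [546.0, -50.3, 132.3]
tcp_rot: [0.0, -0.351, 0.936, -0.0]
ft_force: [-1.5, -0.4, 3.7]
opening: 0.196
grip_force: 40.0
```

move_arm([
  [0,0,0],
  [0,0,0],
  [0,0,0],
  [0,0,0],
  [0,0,0],
  [0,0,0],
], spin=[-0.06,-0.06,-0.06,-0.06,-0.06,0], grip=[10,10,10,10,10,10], newtons=50)

```text
time_s: 13.0
ee_pos: [546.0, -50.1, 132.3]
tcp_rot: [0.0, -0.206, 0.979, 0.0]
ft_force: [-1.1, 1.6, 6.2]
opening: 0.197
grip_force: 50.0
```

```bash
python3 -c "
from h import *
s=st();print(s['moment'])"
```

```text
t 13.0 tcp [546.  -50.1 132.3] yaw -156.23 q6 -2.186 F [-1.1  1.6  6.2] op 17.9 gf 50.0 z [ 0.  0. -1.]
[ 0.53815154  0.44891989 -0.03322836]
```

move_arm([
  [0,0,0],
  [0,0,0],
  [0,0,0],
  [0,0,0],
  [0,0,0],
  [0,0,0],
  [0,0,0],
  [0,0,0],
  [0,0,0],
  [0,0,0],
  [0,0,0],
  [0,0,0],
], spin=[-0.06,-0.1,-0.1,-0.1,-0.1,-0.1,-0.1,-0.1,-0.1,-0.1,-0.1,0], grip=[10,10,10,10,10,10,10,10,10,10,10,10])

```text
time_s: 14.0
ee_pos: [546.0, -49.6, 132.3]
tcp_rot: [0.0, 0.318, 0.948, 0.001]
ft_force: [-1.5, 6.6, 6.3]
opening: 0.196
grip_force: 50.0
```

```bash
python3 -c "
from h import *
from station import eyes
s=st();print(s['moment'])
d=eyes.get_image('top'); P=cloud(d); print('plate',np.median(P[172:188,166:180,2]),'stage',np.median(P[165:188,144:152,2]))"
```

```text
t 14.0 tcp [546.  -49.6 132.3] yaw 142.9 q6 -1.124 F [-1.5  6.6  6.3] op 17.9 gf 50.0 z [ 0.     0.001 -1.   ]
[1.55613581 0.14765385 0.01433495]
plate 92.68114617055448 stage 104.82478386891977
```

move_arm([
  [0,0.02,0],
  [0,0.01,0],
  [0,0,0],
  [0,0,0],
  [0,0,0],
  [0,0,0],
  [0,0,0],
  [0,0,0],
  [0,0,0],
  [0,0,0],
  [0,0,0],
  [0,0,0],
], spin=[-0.06,-0.1,-0.1,-0.1,-0.1,-0.1,-0.1,-0.1,-0.1,-0.1,-0.1,0], grip=[10,10,10,10,10,10,10,10,10,10,10,10])

```text
time_s: 15.05
ee_pos: [546.6, -49.2, 132.3]
tcp_rot: [0.0, 0.753, 0.658, 0.001]
ft_force: [1.1, 4.5, 4.4]
opening: 0.196
grip_force: 50.0
```

move_arm([
  [0,0,0],
  [0,0,0],
  [0,0,0],
  [0,0,0],
  [0,0,0],
  [0,0,0],
  [0,0,0],
  [0,0,0],
  [0,0,0],
  [0,0,0],
  [0,0,0],
  [0,0,0],
], spin=[-0.1,-0.1,-0.1,-0.1,-0.1,-0.1,-0.1,-0.1,-0.1,-0.1,0,0], grip=[10,10,10,10,10,10,10,10,10,10,10,10])

```text
time_s: 16.05
ee_pos: [547.0, -49.6, 132.4]
tcp_rot: [0.0, 0.975, 0.221, 0.001]
ft_force: [4.1, 3.1, 2.9]
opening: 0.194
grip_force: 50.0
```

```bash
python3 -c "
from h import *
from station import eyes
s=st();print(s['moment'])
E=[]
for i in range(5):
  d=eyes.get_image('top'); P=cloud(d); E.append((np.median(P[172:188,166:180,2]),np.median(P[165:188,144:152,2])))
print(np.round(E,2))
d=eyes.get_image('side');np.savez('s4.npz',**d);P=cloud(d)
m=lambda x0,x1,y0,y1:(P[...,0]>x0)&(P[...,0]<x1)&(P[...,1]>y0)&(P[...,1]<y1)&(P[...,2]>80)&(P[...,2]<112)
a=m(550,600,130,165);b=m(550,570,228,270);print('side plate',a.sum(),np.median(P[a][:,2]),'stage',b.sum(),np.median(P[b][:,2]))
cv2.imwrite('pics/s4.png',d['pixels'][...,::-1])"
```

```text
t 16.05 tcp [547.  -49.6 132.4] yaw 25.5 q6 0.926 F [4.1 3.1 2.9] op 17.7 gf 50.0 z [ 0.002 -0.    -1.   ]
[ 0.79976375 -1.05510419 -0.06100492]
[[101.94 104.73]
 [102.1  105.13]
 [102.72 104.98]
 [102.61 105.38]
 [102.05 104.67]]
side plate 136 102.38345505299762 stage 79 105.09942790608116
```

move_arm([
  [0.01,0.01,0],
  [0,0,0],
  [0,0,0],
  [0,0,0],
  [0,0,0],
  [0,0,0],
  [0,0,0],
  [0,0,0],
  [0,0,0],
], spin=[-0.06,-0.1,-0.1,-0.1,-0.1,-0.06,-0.04,0,0], grip=[10,10,10,10,10,10,10,10,10])

```text
time_s: 17.1
ee_pos: [547.1, -49.7, 132.3]
tcp_rot: [0.0, 0.998, -0.057, 0.001]
ft_force: [5.3, -1.6, 3.1]
opening: 0.199
grip_force: 50.0
```

```bash
cat > lvl.py <<'E'
from h import *
from station import eyes
s=st();print(s['moment'])
E=[]
for i in range(5):
  d=eyes.get_image('top'); P=cloud(d); E.append((np.median(P[172:188,166:180,2]),np.median(P[165:188,144:152,2])))
print(np.mean(E,0)); S=[]
for i in range(5):
  d=eyes.get_image('side');P=cloud(d)
  m=lambda x0,x1,y0,y1:(P[...,0]>x0)&(P[...,0]<x1)&(P[...,1]>y0)&(P[...,1]<y1)&(P[...,2]>80)&(P[...,2]<112)
  a=m(550,600,130,165);b=m(550,570,228,270);S.append((np.median(P[a][:,2]),np.median(P[b][:,2])))
print(np.mean(S,0))
E
python3 lvl.py
```

```text
t 17.1 tcp [547.1 -49.7 132.3] yaw -6.59 q6 1.487 F [ 5.3 -1.6  3.1] op 18.1 gf 50.0 z [ 0.002 -0.001 -1.   ]
[-0.57169472 -1.20185652 -0.01842935]
[104.67428233 105.15026786]
[104.86216554 105.32643072]
```

move_arm([
  [0.01,0,0],
  [0,0,0],
  [0,0,0],
  [0,0,0],
  [0,0,0],
  [0,0,0],
  [0,0,0],
  [0,0,0],
  [0,0,0],
  [0,0,0],
], spin=[-0.05,-0.03,0,0,0,0,0,0,0,0], grip=[10,10,10,10,20,30,50,50,50,50])

```text
time_s: 18.43
ee_pos: [546.3, -49.2, 131.8]
tcp_rot: [-0.0, 0.995, -0.1, -0.0]
ft_force: [-0.2, -0.4, 0.4]
opening: 0.534
grip_force: 0.0
```

move_arm([
  [0,0,0],
  [0,0,0.2],
  [0,0,0.4],
  [0,0,0.6],
  [0,0,0.8],
  [0,0,0.8],
  [0,0,0.8],
  [0,0,0.8],
  [0,0,0.4],
  [0,0,0],
  [0,0,0],
], spin=[0,0,0,0,0,0,0,0,0,0,0], grip=[50,50,50,50,50,50,50,50,50,50,50])

```text
time_s: 19.35
ee_pos: [546.5, -49.3, 252.1]
tcp_rot: [0.0, 0.995, -0.1, 0.0]
ft_force: [-0.7, 0.0, -0.6]
opening: 0.549
grip_force: 0.0
```

```bash
python3 lvl.py; python3 - <<'E'
from h import *
from scipy.optimize import least_squares
s,d=wrist("w5"); P=cloud(d); L=(P-s["ee_pos"])@s["R"]
m=(abs(P[...,0]-546)<110)&(abs(P[...,1]+50)<110)&(P[...,2]>85)&(P[...,2]<155)&(L[...,2]>60)
q=P[m]; print(len(q),'hist',np.histogram(q[:,2],np.arange(85,155,5)))
h=q[(q[:,2]>138)]; print('top z>138',len(h)); h=q[(q[:,2]>135)&(np.hypot(q[:,0]-546,q[:,1]+50)<25)]
if len(h): print('hub top',h.mean(0), cv2.minAreaRect(h[:,:2].astype(np.float32)),np.median(h[:,2]))
E
```

```text
t 19.35 tcp [546.5 -49.3 252.1] yaw -11.47 q6 1.572 F [-0.7  0.  -0.6] op 50.0 gf 0.0 z [ 0.001 -0.    -1.   ]
[0.04448004 0.06329487 0.01954188]
[609.83699025 104.84451678]
[105.28031669 105.33645585]
t 19.85 tcp [546.4 -49.3 251.7] yaw -11.47 q6 1.572 F [0.5 0.8 0.7] op 50.2 gf 0.0 z [-0.  0. -1.]
2598 hist (array([ 23, 221, 166, 726, 241,  32,  76,  74,  88,  71,  64, 202, 614]), array([ 85,  90,  95, 100, 105, 110, 115, 120, 125, 130, 135, 140, 145,
       150]))
top z>138 838
hub top [547.72339817 -50.70154225 145.21451178] ((546.4869995117188, -50.459293365478516), (17.18837547302246, 33.666099548339844), 78.57612609863281) 145.61433091307578
```

View pics/w5.png

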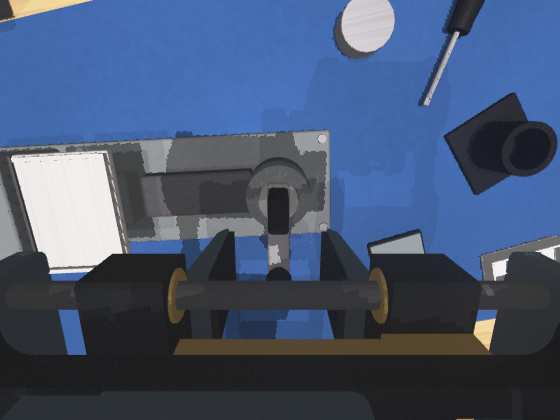

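The wrist view shows the crank standing in the well at (278,200), free of the jaws. The hub top measures about 145 mm, which is where it should be when home, and the plate is level with the stage to within 0.1 mm from the side camera.

```bash
python3 -c "
from station import ctrl; print(ctrl.hand_in())"
```

```text
the job is handed in; nothing more can be done
None
```

The job is handed in with no verdict returned: the crank is home in the hex and released, the side camera put the platform about 0.1 mm below the stage top, and I touched no bystanders.

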